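# Close the carton of jars and hold the scanner over its bar code

## Robot

A 6-joint arm with a two-finger parallel gripper is mounted at the origin on the work surface. World frame = base frame: x ahead of the robot, y to its left, z up, the work surface at z = 0. Lengths are in m, angles in rad, forces in N, time in s.
With the tool pointing down it reaches from about 0.375 to 0.825 m from the base axis. Payload 5.5 kg.
Tool frame: the origin (TCP) lies on the mounting face of the last link; the fingertips stand tips_ahead ahead of it and the grasp point (between the pads) lies 155 mm ahead of it (tips_ahead is the distance from the TCP to the fingertips, in m); z points along the fingers, y is the line along which they close (so a half turn about z gives the same grasp; the last joint's range is limited). The gripper opens to 85 mm and grips with 20 to 120 N. Pads are 22 mm wide; open, the fingers measure 114 mm over their backs; the gripper's body (76 mm by 85 mm) begins 54 mm behind the grasp point. The pads swing forward as they close: fully open they stand 13 mm farther back than shut.
Start: joints at [-1.114, 0.314, -0.047, 1.21, 0, 1.571], TCP at [0.265, -0.538, 0.405] pointing down, gripper open.
Joint ranges: [-2.67, 2.67], [-0.69, 1.73], [-1.03, 1.25], [-2.08, 2.16], [-1.42, 1.45], [-3.14, 3.14]. Speed limits (rad/s): [2.39, 2.39, 3.01, 3.14, 3.14, 3.14].

## Interface

Orientations are given as a unit quaternion [x, y, z, w].
In Python, from plant import * gives the robot as it stands.
- The arm moves only by the tool servo_tool, never from a script. Its argument "increments" is a list that holds one entry, the list of rows, each a list of 7 numbers: the turn, a rotation vector about the tool's x, y, z in degrees, then the shift along the tool's x, y, z in cm, then the opening, from 0 (shut) to 1 (fully open). A call has 1 to 8 rows; each row shifts and turns the commanded pose from where the row before left it, along the tool's axes as they then stand; what a row does not reach is not made up. A row lasts 1/8 s, in which the tool goes at most 62.5 mm and 10.7 degrees, less where a joint would pass 70% of its speed; a pose out of reach is approached as far as the arm can. A call with a gripper value outside its range is refused whole. The fingers move at their own pace and stop on an object; the grip force is fixed at half the most. Time passes only in rows, so rows that do not move let the fingers close. It gives the time, the measured TCP pose, the force, the opening and the grip force at its end, in the units of the state.
- observe(): the state, without advancing time (a new reading comes with each control period).
- grab_frame(name): name is "side" or "top" or "wrist"; returns the picture (420x560x3 uint8, red, green, blue); there is no depth.
- camera_info(name): a dict with "vertical_fov" (degrees; the focal length in pixels is half the picture's height over the tangent of half this angle, whatever the lens; pixels are square), "cx", "cy" (the principal point, pixels), "xyz" and "orientation" of the camera in the world. Camera axes: x right, y down, z forward; pixel columns grow to the right and rows downward; lengths in m; the calibration is good to about 2 mm. A picture is of the moment at which its call begins: read the wrist's pose just before it. camera_info takes no time and is no camera call; for the wrist camera it gives the pose at the moment of the call.
- sign_off(): hands the job in; it is judged then, once.
Trained networks look in the newest picture that a camera, given by its name, has taken for a name from the list of things; names that differ only in an ending like _2 or _b are one class to them, and where a whole thing is asked for, a point or a joint stands for the part that bears it (a point fixed in the world has none). Each returns a list of dicts, best first, with "conf" (0 to 1); they miss things now and then, are a little off and sometimes report something else, mostly with a low value. They report only what shows in the picture. A call takes as long as a camera call. They do not tell look-alikes from the thing itself.
- recognise(camera, name): "at" ([x, y, z] in m, in the coordinates of the camera as it stood for that picture, good to about 4 mm: the middle of the surface that is visible of it).
The state is a dict: "clock": time; "joints": joint angles; "joint_velocities": joint speeds; "effort": joint torques, N m; "position": TCP position; "tool_rot": TCP orientation; "ft_force": force on the tool from outside, world axes, zero at the start; "ft_torque": the same for the moment, N m; "grip_width": finger opening in m; "gripper_force": force on a finger pad.
Only numpy, scipy, OpenCV 4.12 (cv2) and the standard library are available. Lean on these libraries where they do the work, as an engineer would, in place of code of your own. Each camera call takes 0.05 s, during which the arm holds its last target. There are 200 camera calls.

## Task

Close the packed carton of jars: fold its two short end flaps down flat first, then the two long flaps flat over them. Then lift the bar-code scanner out of its cradle and carry it over the jars standing on the counter without disturbing them. Finish while holding the scanner still for the reading, not put down: upright, nose down, centred about 2 cm above the bar-code label on the closed carton, its reading window in line with the label's length; the scanner must never touch the carton.

Things in the scene. Friction and masses are not known exactly. Their poses are not given: they have to be found in the camera images.
- carton: Brown carton packed with six jars, fixed (too heavy to shift). Outside 128 mm (x) by 188 mm (y), walls 4 mm, top edge 105 mm up. Origin: centre of its underside, z up. Four flaps, each 62 mm from hinge to free edge, 4 mm thick: short end flaps on the -y and +y walls, long flaps on the -x and +x walls. A flap stays at any angle it is left at and takes about 0.3 N at its free edge to swing.
- end_right (a joint): Short end flap on the carton's -y wall, 122 mm wide along the carton's x. Hinge line (at the flap's inner face) 101 mm up, at carton y = -94 mm. Radians: 0 = closed, level over the carton, upper face at 105 mm (rigid stop); 1.57 = upright; more = leaning outward, stop at 2.3. Starts open, 1.2 to 1.95.
- end_left (a joint): Short end flap on the carton's +y wall (hinge at carton y = +94 mm), otherwise as end_right.
- long_near (a joint): Long flap on the carton's -x wall, 186 mm wide along the carton's y. Hinge line (at the flap's inner face) 105 mm up, at carton x = -64 mm. Radians as for end_right; closed it lies on the end flaps, upper face at 109 mm. Starts open, 1.35 to 2.0.
- long_far (a joint): Long flap on the carton's +x wall (hinge at carton x = +64 mm), otherwise as long_near. The bar-code label is stuck on its outer face, the upper face when closed.
- label (a point): Centre of the white bar-code label (74 x 42 mm, black bars) on the outer face of flap long_far, turning with it. With the flap closed its axes are the carton's (z up out of the label, y along the label's length, across the bars) and it lies at carton x = +33, y = +35, z = 110 mm.
- scanner: Bar-code scanner: an upright black bar 130 mm long, nose down in its cradle, about 0.17 kg. Nose (lowest 40 mm) 28 mm (x) by 48 mm (y); grip above it 26 mm (x) by 42 mm (y) up to the flat top. Origin: centre of the reading window in the underside of the nose; z up along the bar; the window is long along y; either way round reads alike.
- cradle: Grey charging cradle fixed to the counter: base plate 84 x 100 x 6 mm with an upright socket 36 mm deep, rim 42 mm above the counter. The scanner stands in it on the base plate, axes parallel, 2.5 mm play on each side; lift it straight up 40 mm or more to free it. Origin: centre of the underside, z up.
- jar_a: Jar standing on the counter between cradle and carton, 68 mm across, 68 mm tall; origin at the centre of its underside. jar_a_top stands on it.
- jar_a_top: Same kind of jar, stacked on jar_a (the stack is 136 mm tall); origin at the centre of its underside.
- jar_b: Jar standing on the counter, as jar_a. jar_b_top stands on it.
- jar_b_top: Same kind of jar, stacked on jar_b; origin at the centre of its underside.
- jar_c: Single jar of the same kind on the counter.
- terminal: Grey card payment terminal lying near the cradle, 150 mm along its x, 74 mm along its y, 38 mm high; not part of the job. Origin at the centre of its underside.
- tape: Black desktop tape dispenser with a roll, 160 x 62 mm, 107 mm tall, off to the left of the carton; not part of the job. Origin at the centre of its underside.
Things that resemble listed ones, but are neither listed nor needed, are in the scene too. Several things have the shape of the carton; the one meant has the colours described above.

How it is judged:
By the outcome, as a careful person would: the job done as asked, in the order asked, and still so for the second after the job is handed in, while the arm keeps its last pose, push and grip.
It also fails if it takes over 69 s, if anything falls off the work surface, if the arm or the gripper's body presses on something with over 40 N, if the wrist force passes 120 N, or if a joint passes its speed limit or range.

## Working session

There is one attempt and no reset: what is moved stays moved. The work goes in short steps, Python scripts to look and compute and a tool call to move; the robot and the scene stay as the last step left them, time stands still between calls to the robot, and variables do not carry over. Pictures are saved under pics/ and viewed, at most 10 in all, crops included, and the job is handed in when it is done.

Besides the shell and the picture viewer there is one more tool, called after "Emit:" as name(argument=value, ...), one argument or row to a line, values as JSON. servo_tool: Moves the arm, as the interface text tells. Its arguments: {"type":"object","properties":{"increments":{"type":"array"}},"required":["increments"]}

```bash
ls; mkdir -p pics
cat > h.py <<'E'
from plant import *
import numpy as np, cv2
from scipy.spatial.transform import Rotation as R
def cam(n):
    i=camera_info(n); f=210/np.tan(np.radians(i["vertical_fov"])/2)
    return i,f,R.from_quat(i["orientation"]).as_matrix(),np.array(i["xyz"])
def world(n,p):
    i,f,M,t=cam(n); return M@np.array(p)+t
def pix(n,w):
    i,f,M,t=cam(n); c=M.T@(np.array(w)-t); return np.array([i["cx"]+f*c[0]/c[2], i["cy"]+f*c[1]/c[2]])
def atz(n,uv,z):
    i,f,M,t=cam(n); d=M@np.array([(uv[0]-i["cx"])/f,(uv[1]-i["cy"])/f,1]); return t+d*(z-t[2])/d[2]
def save(n,fn):
    im=grab_frame(n); cv2.imwrite("pics/"+fn,im[:,:,::-1]); return im
E
python3 - <<'E'
from h import *
a=save("top","top0.png"); b=save("side","side0.png")
cv2.imwrite("pics/both0.png",np.hstack([a,b])[:,:,::-1][:, :])
s=observe(); print({k:s[k] for k in("clock","position","tool_rot","grip_width","ft_force")})
for c in("top","side"):
    print(c,camera_info(c))
    for n in("carton","label","scanner","cradle","jar_a","terminal","tape"):
        for r in recognise(c,n): w=world(c,r["at"]); print(n,round(r["conf"],2),w.round(3),pix(c,w).round())
E
```

```text
pics
{'clock': 0.1, 'position': array([ 0.26454743, -0.53824423,  0.4039417 ]), 'tool_rot': array([ 9.74024133e-01,  2.26442933e-01, -1.70446801e-04, -7.46960457e-04]), 'grip_width': 0.0854632877318022, 'ft_force': array([ 0.61660763, -0.14147186,  0.36715686])}
top {'vertical_fov': 43.94927473857513, 'cx': 277.2892957708332, 'cy': 215.62042786249393, 'xyz': array([0.24006137, 0.04484666, 1.42765227]), 'orientation': array([-0.70170362,  0.70767662, -0.05636757,  0.0602373 ])}
carton 0.93 [0.338 0.207 0.108] [216. 264.]
carton 0.76 [0.579 0.096 0.084] [260. 173.]
label 0.96 [0.626 0.102 0.147] [257. 149.]
label 0.93 [0.369 0.214 0.109] [213. 252.]
label 0.7 [ 0.293 -0.335  0.106] [431. 280.]
scanner 0.57 [ 0.457 -0.262  0.131] [401. 214.]
cradle 0.78 [ 0.445 -0.261  0.01 ] [391. 226.]
jar_a 0.84 [ 0.623 -0.129  0.066] [344. 158.]
jar_a 0.59 [ 0.41  -0.099  0.051] [334. 237.]
terminal 0.67 [ 0.593 -0.289  0.025] [400. 172.]
tape 0.8 [0.362 0.454 0.079] [123. 256.]
side {'vertical_fov': 45.139525023402065, 'cx': 277.75648188167315, 'cy': 211.73792139207265, 'xyz': array([-0.05640034,  
[... 226 characters left out ...]
[234. 206.]
carton 0.16 [0.581 0.005 0.141] [249. 169.]
label 0.97 [0.364 0.227 0.108] [269. 267.]
label 0.6 [0.633 0.102 0.143] [213. 183.]
label 0.53 [ 0.312 -0.31   0.104] [386. 150.]
scanner 0.89 [ 0.451 -0.258  0.098] [336. 144.]
scanner 0.55 [0.632 0.098 0.143] [214. 182.]
cradle 0.63 [ 0.433 -0.262  0.009] [340. 167.]
cradle 0.23 [ 0.451 -0.257  0.095] [336. 145.]
jar_a 0.93 [ 0.627 -0.122  0.067] [263. 156.]
jar_a 0.75 [ 0.512 -0.101  0.04 ] [291. 181.]
jar_a 0.54 [ 0.413 -0.096  0.038] [318. 196.]
terminal 0.68 [ 0.573 -0.287  0.018] [306. 144.]
terminal 0.64 [ 0.424 -0.104  0.124] [318. 172.]
terminal 0.22 [ 0.415 -0.096  0.038] [318. 196.]
tape 0.84 [0.354 0.464 0.077] [212. 352.]
```

View pics/top0.png

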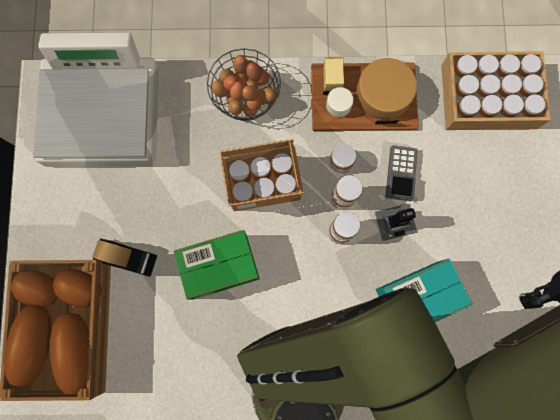

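View pics/side0.png

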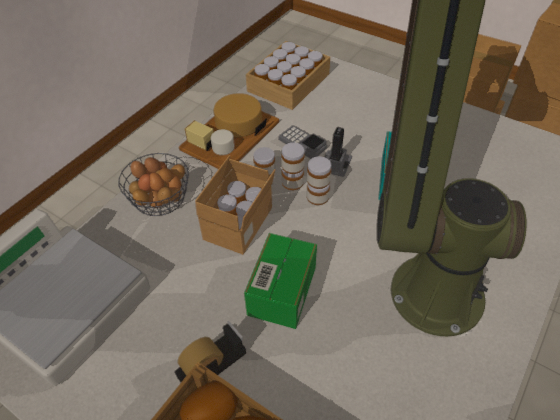

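Top view: the brown open carton with jars is at about (260,173). Look-alikes are the green closed box (216,264), the teal box (430,285) and the jar crate (495,90). The stacks are at (348,190) and (346,227), the single jar at (343,157), the cradle with scanner at (395,222), and the terminal at (402,172). I choose the brown carton and will check it in a close crop.

Run:
```python
import cv2, numpy as np
a=cv2.imread("pics/top0.png")[130:250,210:430]; b=cv2.imread("pics/side0.png")[115:255,185:365]
a=cv2.resize(a,None,fx=3.6,fy=3.6,interpolation=3); cv2.imwrite("pics/c1.png",a)
b=cv2.resize(b,None,fx=4.2,fy=4.2,interpolation=3);cv2.imwrite("pics/c2.png",b); print(a.shape,b.shape)
```

```text
(432, 792, 3) (588, 756, 3)
```

View pics/c1.png

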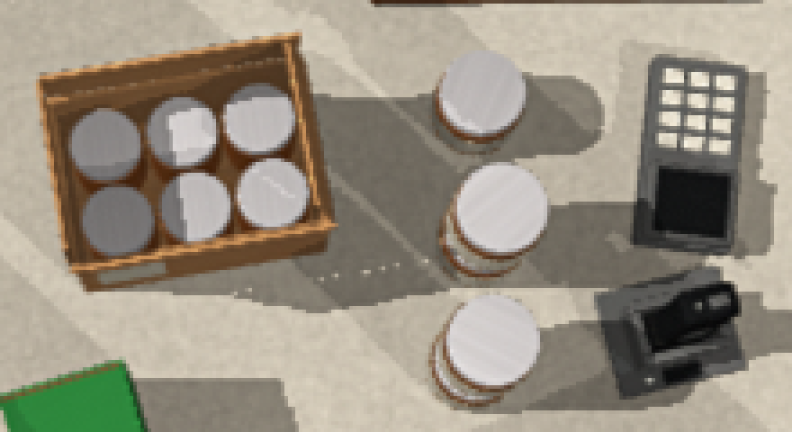

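View pics/c2.png

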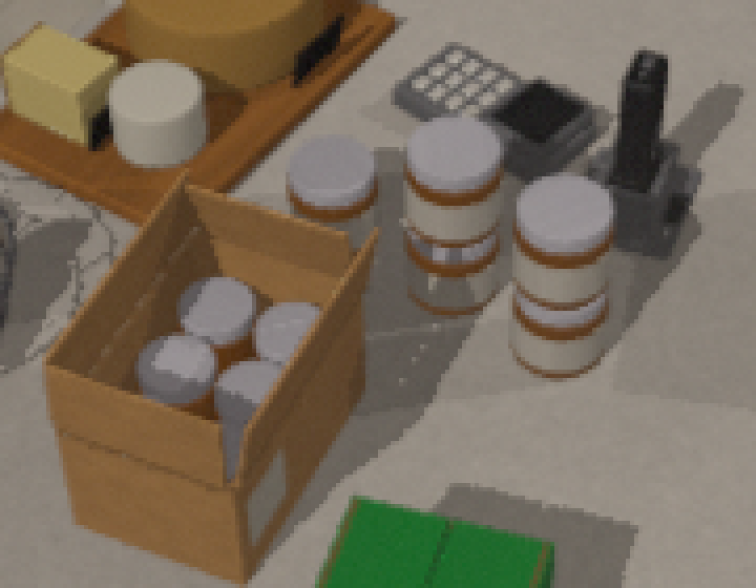

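The crop confirms brown open carton with six jars (label hidden on the outside of the far flap). Two stacks and a single jar stand between it and the cradle.

```bash
cat > fit.py <<'E'
from h import *
from scipy.optimize import least_squares
def flap(k,a,s,r=.062):  # outer free-edge/hinge corner, carton frame; k in L,R,N,F ; s=+-1 along width
    w={'L':.061,'R':.061,'N':.093,'F':.093}[k]; H=.105 if k in'NF' else .101; h=.064 if k in'NF' else .094
    d=h-r*np.cos(a); z=H+r*np.sin(a); sg=1 if k in'LF' else -1
    return np.array([sg*d,s*w,z]) if k in'NF' else np.array([s*w,sg*d,z])
def T(p,q): c,s=np.cos(p[2]),np.sin(p[2]); return np.array([p[0]+c*q[0]-s*q[1],p[1]+s*q[0]+c*q[1],q[2]])
E
python3 - <<'E'
from fit import *
cam0={n:camera_info(n) for n in("top","side")}
t=lambda X,Y:(210+(X+.5)/3.6-.5,130+(Y+.5)/3.6-.5); s=lambda X,Y:(185+(X+.5)/4.2-.5,115+(Y+.5)/4.2-.5)
obs=[("top",t(40,76),'F',1),("top",t(300,36),'F',-1),("top",t(73,267),'N',1),("top",t(335,225),'N',-1),
("side",s(185,178),'F',-1),("side",s(48,360),'F',1),("side",s(378,232),'N',-1),("side",s(244,440),'N',1),
("side",s(222,428),'L',-1),("side",s(350,235),'R',-1),("side",s(190,190),'R',1),
("side",s(75,522),(.064,.094,0),0),("side",s(245,582),(-.064,.094,0),0),("side",s(60,428),(.064,.094,.105),0),("side",s(240,489),(-.064,.094,.105),0),("top",t(42,80),'L',1),("top",t(73,262),'L',-1),("top",t(332,222),'R',-1),("top",t(299,42),'R',1)]
ix=dict(L=3,R=4,N=5,F=6)
def res(p):
    return np.concatenate([pix(c,T(p,k if isinstance(k,tuple) else flap(k,p[ix[k]],sg)))-uv for c,uv,k,sg in obs])
r=least_squares(res,[.58,.1,.15,1.6,1.6,1.6,1.6],loss='soft_l1')
print(r.x.round(4)); print(res(r.x).reshape(-1,2).round(1).tolist())
import plant; print([x for x in dir(plant) if not x.startswith('__')])
E
```

```text
[0.5662 0.09   0.1562 1.5327 1.4732 1.7273 1.5738]
[[-0.2, 0.5], [0.7, -0.2], [-1.2, 0.8], [0.4, 0.3], [0.9, -2.5], [-1.1, -0.1], [-0.2, -0.9], [-0.1, -2.1], [1.0, -0.4], [1.5, -0.8], [0.0, -2.7], [0.8, 1.0], [0.7, 2.0], [-0.7, -0.5], [-0.9, 0.5], [0.2, 1.0], [-1.2, -2.6], [-1.7, -3.2], [-0.8, 0.2]]
['PlanningError', 'camera_info', 'grab_frame', 'observe', 'recognise', 'sign_off', 'tips_ahead']
```

Emit:
servo_tool(
  increments=[
    [[0, 0, 8.6, 0, 0, -2.4, 0], [0, 0, 8.6, 0, 0, -2.4, 0], [0, 0, 0, 3.5, -4, 0, 0], [0, 0, 0, 3.5, -4, 0, 0], [0, 0, 0, 3.5, -4, 0, 0], [0, 0, 0, 3.5, -4, 0, 0], [0, 0, 0, 3.5, -4, 0, 0], [0, 0, 0, 0, 0, 0, 0]],
  ],
)

```text
clock: 1.8
position: [0.4077, -0.311, 0.453]
tool_rot: [0.997, 0.081, 0.0, -0.0]
ft_force: [0.2, 0.3, 0.7]
grip_width: 0.0007
gripper_force: 0.0
```

Run:
```python
from h import *
i=camera_info("wrist"); s=observe(); save("wrist","w1.png")
for n in("scanner","cradle","jar_a","terminal"):
    for r in recognise("wrist",n): w=world("wrist",r["at"]); print(n,round(r["conf"],2),w.round(3),pix("wrist",w).round())
np.save("w1cam.npy",np.r_[i["xyz"],i["orientation"]])
print(s["position"],to(.44,-.27,.28,.156))
```

```text
scanner 0.76 [ 0.455 -0.28   0.136] [246. 131.]
scanner 0.55 [ 0.545 -0.295  0.039] [281.  28.]
scanner 0.51 [ 0.434 -0.135  0.139] [ 54. 128.]
cradle 0.91 [ 0.47  -0.289  0.007] [264. 106.]
jar_a 0.91 [ 0.437 -0.154  0.043] [127. 118.]
jar_a 0.61 [ 0.512 -0.162  0.045] [136.  40.]
terminal 0.66 [ 0.547 -0.294  0.041] [280.  24.]
terminal 0.22 [ 0.433 -0.137  0.138] [ 56. 129.]
[ 0.40770717 -0.31104998  0.45297934] (array([ 0.02,  0.01, -0.06]), array([ 4.07, -3.87, -0.07]))
```

View pics/w1.png

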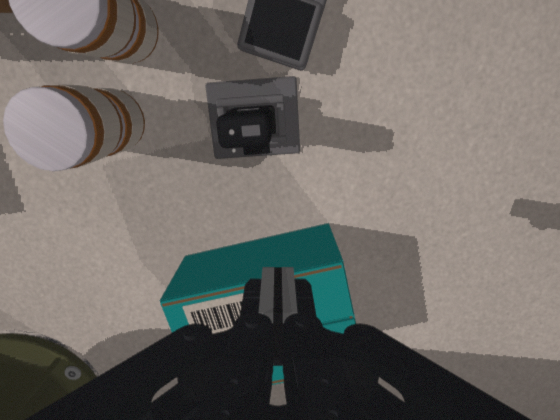

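The wrist picture shows the cradle plate with corners near (207,84), (297,78), (300,152), (214,158), the scanner top near (247,130), and the teal look-alike below.

Run:
```python
from h import *
P=np.array([atz("wrist",c,.006)[:2] for c in[(207,84),(297,78),(300,152),(214,158)]])
print(P.round(4),P.mean(0).round(4))
e=(P[0]-P[1]+P[3]-P[2]); print("yaw",np.degrees(np.arctan2(-e[0],e[1])), np.linalg.norm(P[0]-P[1]),np.linalg.norm(P[1]-P[2]))
# carton: above end_right flap, outside. local y=-0.13
c=np.array([.5662,.09]);y=.156;M=np.array([[np.cos(y),-np.sin(y)],[np.sin(y),np.cos(y)]])
for q in[(0,-.135),(0,.135),(-.1,0),(.1,0),(.033,.035)]: print(q,(c+M@q).round(4))
print(to(*(c+M@[0,-.135]),.19,y), observe()["clock"])
```

```text
[[ 0.4822 -0.2247]
 [ 0.5034 -0.3201]
 [ 0.4253 -0.3372]
 [ 0.4031 -0.2402]] [ 0.4535 -0.2806]
yaw 12.674266714969226 0.09769189058247428 0.07992509001406937
(0, -0.135) [ 0.5872 -0.0434]
(0, 0.135) [0.5452 0.2234]
(-0.1, 0) [0.4674 0.0745]
(0.1, 0) [0.665  0.1055]
(0.033, 0.035) [0.5934 0.1297]
(array([ 0.02,  0.01, -0.06]), array([ 22.13, -23.97,   8.93])) 2.05
```

Emit:
servo_tool(
  increments=[
    [[0, 0, 0, 3.7, -4, 0, 0], [0, 0, 0, 3.7, -4, 0, 0], [0, 0, 0, 3.7, -4, 0, 0], [0, 0, 0, 3.7, -4, 0, 0], [0, 0, 0, 3.7, -4, 0, 0], [0, 0, 0, 3.7, -4, 0, 0], [0, 0, 0, 0, 0, 2, 0], [0, 0, 0, 0, 0, 0, 0]],
  ],
)

```text
clock: 3.05
position: [0.5879, -0.0426, 0.4309]
tool_rot: [0.997, 0.078, -0.002, -0.0]
ft_force: [0.1, 0.0, 0.6]
grip_width: 0.0002
gripper_force: 0.0
```

```bash
cat >> h.py <<'E'
C=np.array([.5662,.09]);Y=.156
def loc(x,y,z,yaw=None):
    M=np.array([[np.cos(Y),-np.sin(Y)],[np.sin(Y),np.cos(Y)]]); w=C+M@[x,y]
    return to(*w,z,Y if yaw is None else yaw)
E
python3 - <<'E'
from h import *
i=camera_info("wrist"); s=observe(); save("wrist","w2.png")
for n in("carton","label","end_right","jar_a"):
    for r in recognise("wrist",n): w=world("wrist",r["at"]); print(n,round(r["conf"],2),w.round(3),pix("wrist",w).round())
print(s["clock"],s["position"],loc(0,-.135,.146))
E
```

```text
carton 0.86 [0.38  0.154 0.112] [ 49. 366.]
carton 0.82 [ 0.339 -0.371  0.029] [495. 395.]
carton 0.66 [0.549 0.085 0.098] [129. 211.]
label 0.88 [0.383 0.161 0.11 ] [ 43. 362.]
label 0.7 [0.636 0.078 0.156] [108. 117.]
end_right 0.91 [0.593 0.005 0.146] [215. 192.]
end_right 0.52 [0.362 0.136 0.108] [ 71. 379.]
jar_a 0.95 [ 0.554 -0.107  0.05 ] [334. 219.]
jar_a 0.76 [ 0.634 -0.129  0.069] [378. 149.]
jar_a 0.7 [ 0.463 -0.114  0.045] [323. 294.]
3.05 [ 0.58788749 -0.04257962  0.43092325] (array([ 0.02, -0.07, -0.06]), array([-0.1 ,  0.02, 11.42]))
```

View pics/w2.png

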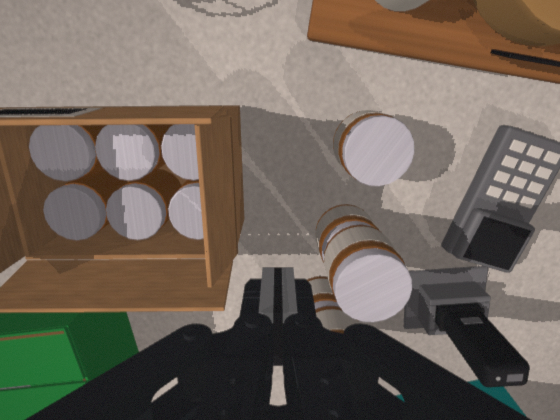

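Emit:
servo_tool(
  increments=[
    [[0, 0, 0, 0, 0, 5.7, 0], [0, 0, 0, 0, 0, 5.7, 0], [0, 0, 0, 0, -3, 0, 0], [0, 0, 0, 0, -1.5, 0.4, 0], [0, 0, 0, 0, -1.3, 0.9, 0], [0, 0, 0, 0, -0.9, 1.3, 0], [0, 0, 0, 0, -0.4, 0.8, 0], [0, 0, 0, 0, 0, 0, 0]],
  ],
)

```text
clock: 4.3
position: [0.5767, 0.0282, 0.2837]
tool_rot: [0.997, 0.078, -0.001, 0.0]
ft_force: [0.0, 0.3, -0.3]
grip_width: -0.0003
gripper_force: 0.0
```

Run:
```python
from h import *
s=observe(); print(s["clock"],s["position"],s["ft_force"],loc(0,-.064,.105))
save("wrist","w3.png")
```

```text
4.3 [0.57667883 0.02823961 0.28373229] [ 0.01949521  0.30731339 -0.25643439] (array([-0.  ,  0.09,  0.05]), array([-0.08,  0.14,  0.53]))
```

View pics/w3.png

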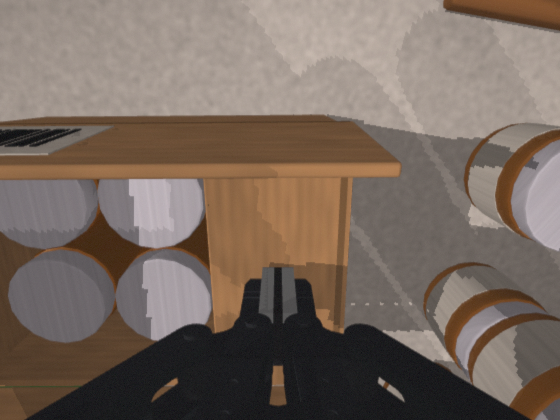

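The right end flap is almost level (free edge at about x=207 px, hinge at about 345 px). I'll press it home.

Emit:
servo_tool(
  increments=[
    [[0, 0, 0, 0, 0.1, 0.3, 0], [0, 0, 0, 0, 0, 0.2, 0], [0, 0, 0, 0, 0, 0.1, 0], [0, 0, 0, 0, 0, 0, 0]],
  ],
)

```text
clock: 4.85
position: [0.5772, 0.0271, 0.2787]
tool_rot: [0.997, 0.078, -0.0, 0.0]
ft_force: [0.2, 0.1, -0.3]
grip_width: 0.0002
gripper_force: 0.0
```

Emit:
servo_tool(
  increments=[
    [[0, 0, 0, 0, 0, 0.1, 0], [0, 0, 0, 0, 0, 0.1, 0], [0, 0, 0, 0, 0, 0, 0]],
  ],
)

```text
clock: 5.22
position: [0.5772, 0.0271, 0.2782]
tool_rot: [0.997, 0.078, 0.0, 0.0]
ft_force: [-5.3, -0.2, 11.0]
grip_width: 0.0
gripper_force: 5.9
```

Emit:
servo_tool(
  increments=[
    [[0, 0, 0, 0, 0, -4.8, 0], [0, 0, 0, 0, 0, -4.9, 0], [0, 0, 0, 0, -5, 0, 0], [0, 0, 0, 0, -5, 0, 0], [0, 0, 0, 0, -5, 0, 0], [0, 0, 0, 0, -5, 0, 0], [0, 0, 0, 0, 0, 2.7, 0], [0, 0, 0, 0, 0, 2.7, 0]],
  ],
)

```text
clock: 6.22
position: [0.5574, 0.1569, 0.3216]
tool_rot: [0.991, 0.13, -0.004, -0.028]
ft_force: [-0.2, 0.6, 0.4]
grip_width: -0.0
gripper_force: 0.0
```

Run:
```python
from h import *
s=observe(); print(s["clock"],s["position"],s["ft_force"],loc(0,.135,.146))
```

```text
6.225 [0.55738967 0.15689509 0.32160755] [-0.2354845   0.55429827  0.39967077] (array([-3.2 ,  0.17,  5.97]), array([-0.17, -6.75,  0.22]))
```

Run:
```python
from h import *
s=observe(); print(s["clock"],s["joints"].round(3),s["joint_velocities"].round(2),s["position"],s["ft_force"],loc(0,.135,.2)); save("wrist","w4.png")
```

```text
6.225 [ 0.259  0.32  -0.233  1.018  0.056  3.141] [ 0.    0.15 -0.32 -0.46  0.    0.  ] [0.55738967 0.15689509 0.32160755] [-0.2354845   0.55429827  0.39967077] (array([-3.2 ,  0.17,  5.97]), array([-0.17, -6.75, -5.18]))
```

View pics/w4.png

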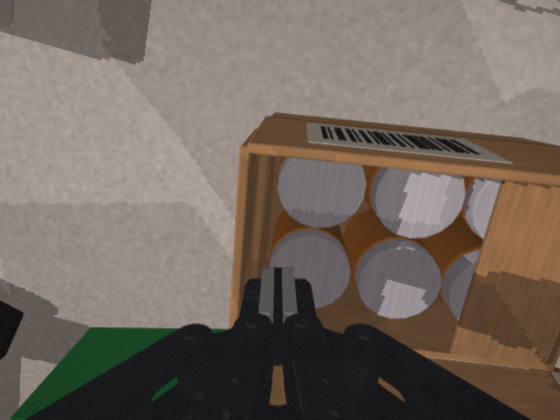

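Joint 6 hit its limit, so I'll lift and work with the tool turned 90° from here on.

Emit:
servo_tool(
  increments=[
    [[-3.2, 0.2, 0, 0, 0, -5, 0], [0, 0, -10.5, 0, 0, 0, 0], [0, 0, -10.5, 0, 0, 0, 0], [0, 0, -10.5, 0, 0, 0, 0], [0, 0, -10.5, 0, 0, 0, 0], [0, 0, -10.5, 0, 0, 0, 0], [0, 0, -10.5, 0, 0, 0, 0], [0, 0, -10.5, 0, 0, 0, 0]],
  ],
)

```text
clock: 7.28
position: [0.5589, 0.1506, 0.3724]
tool_rot: [0.714, 0.701, 0.002, -0.0]
ft_force: [0.3, 0.2, -0.0]
grip_width: -0.0001
gripper_force: 0.0
```

Run:
```python
from h import *
s=observe(); print(s["clock"],s["joints"].round(3),s["position"],loc(0,.135,.2,Y+np.pi/2))
```

```text
7.275 [ 0.263  0.287 -0.158  1.124  0.002  1.852] [0.55889206 0.15056921 0.37240698] (array([ 0.12, -0.16, -9.99]), array([ 7.4 , -0.22, -0.1 ]))
```

Emit:
servo_tool(
  increments=[
    [[0.1, -0.2, -10, 0, 0, 0, 0], [0, 0, 0, 3.7, -0.1, 0, 0], [0, 0, 0, 3.7, -0.1, 0, 0], [0, 0, 0, 0, 0, 5.3, 0], [0, 0, 0, -3.4, 0, 0, 0], [0, 0, 0, -1.5, 0, 0.4, 0], [0, 0, 0, -1.3, 0, 0.9, 0], [0, 0, 0, -0.9, 0, 1.3, 0]],
  ],
)

```text
clock: 8.28
position: [0.5572, 0.1525, 0.2932]
tool_rot: [0.652, 0.758, 0.001, 0.001]
ft_force: [0.6, 0.0, -0.3]
grip_width: -0.0001
gripper_force: 0.3
```

Run:
```python
from h import *
s=observe(); print(s["clock"],s["joints"].round(3),s["position"],s["ft_force"],loc(0,.06,.1045,Y+np.pi/2)); save("wrist","w5.png")
```

```text
8.275 [ 2.670e-01  3.380e-01 -2.760e-01  9.540e-01 -1.000e-03  1.689e+00] [0.55719406 0.15249953 0.29320292] [ 0.5869215   0.00357931 -0.27674069] (array([ 0.14,  0.04, -0.38]), array([-0.31, -0.08,  1.53]))
```

View pics/w5.png

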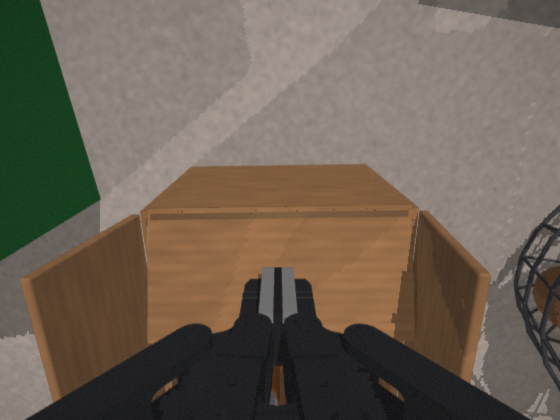

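Left end flap folded nearly level. Hinge line runs from (145,212) to (415,212), centred on the fingers. Long flaps stand at the left and right edges. Pressing down.

Emit:
servo_tool(
  increments=[
    [[0, 0, 0, -0.3, 0, 0.8, 0], [0, 0, 0, 0, 0, 0.6, 0], [0, 0, 0, 0, 0, 0.2, 0], [0, 0, 0, 0, 0, 0.1, 0]],
  ],
)

```text
clock: 8.82
position: [0.5569, 0.1502, 0.278]
tool_rot: [0.652, 0.758, 0.0, 0.001]
ft_force: [-8.4, -3.7, 21.1]
grip_width: -0.0001
gripper_force: 11.0
```

Run:
```python
from h import *
s=observe(); print(s["clock"],s["position"],s["ft_force"],loc(.03,.06,.1045,Y+np.pi/2))
for c in [(145,212),(415,212)]:
    pass
# hinge corners as seen in w5 (pose then: local y .063) - use now approx skip
```

```text
8.825 [0.55691955 0.15018346 0.27797308] [-8.39068041 -3.7477011  21.11043235] (array([ 0.09,  0.1 , -0.32]), array([-0.09,  2.98,  0.01]))
```

Emit:
servo_tool(
  increments=[
    [[0, 0, 0, 0, 0, -4.8, 0], [0, 0, -0.3, 0, 0, -4.8, 0], [0, 0, 0, -2, -3.6, 0, 0], [0, 0, 0, -2, -3.6, 0, 0], [0, 0, 0, -2, -3.7, 0, 0], [0, 0, 0, 0, 0, 2.5, 0], [0, 0, 0, 0, 0, 2.5, 0], [0, 0, 0, 0, 0, 0, 0]],
  ],
)

```text
clock: 9.82
position: [0.4574, 0.0741, 0.3205]
tool_rot: [0.65, 0.76, -0.001, -0.001]
ft_force: [0.3, 0.5, -0.2]
grip_width: -0.0002
gripper_force: 0.0
```

Run:
```python
from h import *
s=observe(); print(s["clock"],s["joints"].round(3),s["position"],s["ft_force"],loc(-.109,0,.15,Y+np.pi/2))
```

```text
9.825 [ 1.610e-01  1.150e-01 -4.960e-01  9.630e-01 -1.000e-03  1.576e+00] [0.45741173 0.07407807 0.3205394 ] [ 0.30943836  0.48113364 -0.22320444] (array([-0.17,  0.05, -0.02]), array([-0.12,  0.09, -0.29]))
```

Emit:
servo_tool(
  increments=[
    [[0, 0, 0, 0, 3.5, 0, 0], [0, 0, 0, 0, 1.5, 0.2, 0], [0, 0, 0, 0, 1.3, 0.8, 0], [0, 0, 0, 0, 0.9, 1.3, 0], [0, 0, 0, 0, 0.4, 0.8, 0], [0, 0, 0, 0, 0, 0.6, 0], [0, 0, 0, 0, 0, 0.2, 0], [0, 0, 0, 0, 0, 0, 0]],
  ],
)

```text
clock: 10.82
position: [0.5332, 0.0856, 0.283]
tool_rot: [0.65, 0.76, -0.0, 0.0]
ft_force: [-0.2, -0.5, 0.6]
grip_width: 0.0001
gripper_force: 0.0
```

Run:
```python
from h import *
s=observe(); print(s["clock"],s["joints"].round(3),s["position"],s["ft_force"],loc(-.034,0,.109,Y+np.pi/2));save("wrist","w6.png")
```

```text
10.825 [ 1.600e-01  2.830e-01 -3.790e-01  9.090e-01 -1.000e-03  1.575e+00] [0.53320368 0.08561007 0.28297989] [-0.21196429 -0.47171019  0.56460315] (array([-0.01,  0.06, -0.05]), array([-0.08, -0.07,  0.06]))
```

View pics/w6.png

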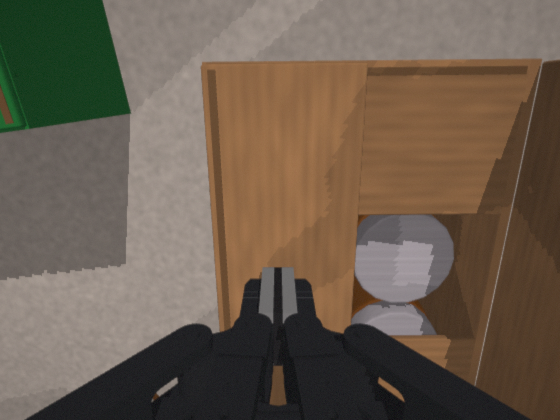

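Near long flap lies level across the end flaps (x 205–365 px). I'll press it, then go around to the far flap.

Emit:
servo_tool(
  increments=[
    [[0, 0, 0, 0, 0, 0.2, 0], [0, 0, 0, 0, 0, 0.1, 0], [0, 0, 0, 0, 0, 0, 0]],
  ],
)

```text
clock: 11.25
position: [0.5336, 0.0857, 0.2822]
tool_rot: [0.65, 0.76, 0.0, 0.001]
ft_force: [-6.2, -1.5, 17.0]
grip_width: -0.0001
gripper_force: 8.5
```

Emit:
servo_tool(
  increments=[
    [[0, 0, 0, 0, 0, -4.9, 0], [0, 0, 0, 0, 0, -4.9, 0], [0, 0, 0, -0.6, 4.8, 0, 0], [0, 0, 0, -0.7, 4.8, 0, 0], [0, 0, 0, -0.7, 4.8, 0, 0], [0, 0, 0, 0, 0, 2.6, 0], [0, 0, 0, 0, 0, 2.6, 0], [0, 0, 0, 0, 0, 0, 0]],
  ],
)

```text
clock: 12.25
position: [0.6779, 0.0881, 0.3235]
tool_rot: [0.65, 0.76, -0.002, -0.001]
ft_force: [0.6, -0.1, 0.3]
grip_width: -0.0
gripper_force: 0.0
```

Run:
```python
from h import *
s=observe(); print(s["clock"],s["joints"].round(3),s["position"],s["ft_force"],loc(.109,-.02,.15,Y+np.pi/2))
```

```text
12.25 [ 1.290e-01  5.120e-01  5.900e-02  1.123e+00 -1.000e-03  1.545e+00] [0.67793297 0.08805716 0.32352393] [ 0.63064065 -0.05027607  0.3304167 ] (array([-0.26,  0.05, -0.05]), array([-0.07, -0.11,  0.01]))
```

Now the far flap, inward = −tool y.

Emit:
servo_tool(
  increments=[
    [[0, 0, 0, 0, -3.6, 0, 0], [0, 0, 0, 0, -1.5, 0.4, 0], [0, 0, 0, 0, -1.3, 0.9, 0], [0, 0, 0, 0, -0.9, 1.3, 0], [0, 0, 0, 0, -0.4, 0.8, 0], [0, 0, 0, 0, 0, 0.5, 0], [0, 0, 0, 0, 0, 0.2, 0], [0, 0, 0, 0, 0, 0.1, 0]],
  ],
)

```text
clock: 13.25
position: [0.6032, 0.0764, 0.2842]
tool_rot: [0.65, 0.76, -0.0, 0.001]
ft_force: [0.1, 0.0, 0.2]
grip_width: 0.0002
gripper_force: 0.2
```

Run:
```python
from h import *
s=observe(); print(s["clock"],s["position"],s["ft_force"],loc(.034,-.02,.109,Y+np.pi/2))
```

```text
13.25 [0.60321378 0.07635765 0.2841642 ] [0.13118066 0.01509858 0.23332744] (array([ 0.04,  0.06, -0.04]), array([-0.08, -0.04,  0.18]))
```

Emit:
servo_tool(
  increments=[
    [[0, 0, 0, 0, 0, 0.2, 0], [0, 0, 0, 0, 0, 0.1, 0], [0, 0, 0, 0, 0, 0.1, 0], [0, 0, 0, 0, 0, 0, 0]],
  ],
)

```text
clock: 13.75
position: [0.6031, 0.0763, 0.2822]
tool_rot: [0.65, 0.76, 0.0, 0.001]
ft_force: [-5.6, -1.7, 14.3]
grip_width: 0.0001
gripper_force: 7.2
```

Emit:
servo_tool(
  increments=[
    [[0, 0, 0, 0, 0, -5, 0], [0, 0, 0, -3, -1, -5, 0], [0, 0, 0, -4.5, -1.5, -3, 0], [0, 0, 0, -4.5, -1.5, 0, 0], [0, 0, 0, 0, 0, 0, 0]],
  ],
)

```text
clock: 14.38
position: [0.5816, -0.051, 0.4109]
tool_rot: [0.652, 0.758, -0.0, 0.001]
ft_force: [0.1, 1.1, -0.4]
grip_width: -0.0004
gripper_force: 0.0
```

Run:
```python
from h import *
s=observe(); print(s["clock"],s["position"],s["joints"].round(2))
for cam_ in("wrist","top","side"):
    im=save(cam_,"f_"+cam_+".png")
    print(cam_, "pred label px",pix(cam_,[.5934,.1297,.11]).round())
    for n in("label","carton","end_right","long_near"):
        for r in recognise(cam_,n): w=world(cam_,r["at"]); print(n,round(r["conf"],2),w.round(3),pix(cam_,w).round())
# white label segmentation near predicted
for cam_ in("wrist","top"):
    im=cv2.imread(f"pics/f_{cam_}.png"); hsv=cv2.cvtColor(im,cv2.COLOR_BGR2HSV)
    c=pix(cam_,[.5934,.1297,.11]); 
    m=(cv2.inRange(hsv,(0,0,0),(180,75,255)))
    m=cv2.morphologyEx(m,cv2.MORPH_CLOSE,np.ones((5,5)) if cam_=="wrist" else np.ones((3,3)))
    k,lab,st,ce=cv2.connectedComponentsWithStats(m)
    for j in range(1,k):
        if st[j,4]>60 and np.linalg.norm(ce[j]-c)<80: 
            cnt=np.argwhere(lab==j)[:,::-1].astype(np.float32); b=cv2.boxPoints(cv2.minAreaRect(cnt))
            W=np.array([atz(cam_,p,.11) for p in b]); print(cam_,st[j],b.round(0).tolist(),W.round(4)[:,:2].tolist(),W.mean(0).round(4))
```

```text
14.375 [ 0.58156018 -0.05099563  0.41085616] [-0.09  0.28 -0.08  1.21 -0.    1.33]
wrist pred label px [339. -66.]
label 0.76 [0.607 0.052 0.11 ] [336.  72.]
carton 0.91 [ 0.318 -0.319  0.028] [ 25. 364.]
carton 0.71 [0.606 0.056 0.105] [334.  66.]
carton 0.62 [0.575 0.052 0.106] [289.  66.]
end_right 0.91 [0.579 0.035 0.106] [291.  92.]
long_near 0.88 [0.543 0.051 0.109] [244.  60.]
long_near 0.74 [ 0.439 -0.243  0.023] [130. 322.]
top pred label px [247. 165.]
label 0.9 [0.37  0.216 0.11 ] [213. 251.]
label 0.75 [ 0.283 -0.312  0.109] [422. 284.]
label 0.68 [0.597 0.095 0.11 ] [260. 164.]
carton 0.89 [0.567 0.099 0.108] [259. 175.]
carton 0.82 [0.335 0.207 0.108] [216. 265.]
carton 0.8 [ 0.254 -0.313  0.11 ] [424. 295.]
long_near 0.78 [0.538 0.089 0.113] [262. 186.]
long_near 0.65 [ 0.221 -0.337  0.106] [434. 309.]
long_near 0.58 [0.309 0.199 0.111] [219. 275.]
side pred label px [219. 203.]
label 0.68 [0.366 0.224 0.107] [269. 266.]
carton 0.95 [0.552 0.122 0.108] [233. 208.]
carton 0.87 [ 0.269 -0.22   0.044] [383. 188.]
carton 0.61 [0.327 0.237 0.111] [279. 277.]
end_right 0.57 [0.603 0.101 0.11 ] [223. 195.]
end_right 0.52 [0.552 0.119 0.107] [234. 208.]
long_near 0.97 [0.301 0.209 0.112] [294. 273.]
long_near 0.6 [0.545 0.09  0.111] [242. 201.]
top [     0      0    560    420 154708] [[-0.0, 0.0], [559.0, 0.0], [559.0, 419.0], [0.0, 419.0]] [[1.0713, 0.8136], [1.0531, -0.7275], [-0.0418, -0.6216], [-0.0328, 0.7255]] [0.5125 0.0475 0.11  ]
top [232 155  30  19 441] [[231.0, 159.0], [259.0, 154.0], [262.0, 169.0], [234.0, 174.0]] [[0.6114, 0.1707], [0.6232, 0.0977], [0.5821, 0.0912], [0.5703, 0.1638]] [0.5967 0.1309 0.11  ]
```

Run:
```python
from h import *
print(to(.465,-.345,.237,.2217+np.pi/2))
```

```text
(array([ 0.01,  0.06, -3.8 ]), array([-26.38, -17.92,  -0.03]))
```

Emit:
servo_tool(
  increments=[
    [[0, 0, -3.8, 0, 0, 0, 1], [0, 0, 0, -4.4, -3, 0, 1], [0, 0, 0, -4.4, -3, 0, 1], [0, 0, 0, -4.4, -3, 0, 1], [0, 0, 0, -4.4, -3, 0, 1], [0, 0, 0, -4.4, -3, 0, 1], [0, 0, 0, -4.4, -2.9, 0, 1], [0, 0, 0, 0, 0, 0, 1]],
  ],
)

```text
clock: 16.12
position: [0.4638, -0.3482, 0.4102]
tool_rot: [0.627, 0.779, -0.001, 0.001]
ft_force: [0.4, 0.9, 0.5]
grip_width: 0.0853
gripper_force: 0.0
```

Run:
```python
from h import *
s=observe(); print(s["clock"],s["position"],s["joints"].round(2))
im=save("wrist","w7.png")
for n in("scanner","cradle"):
    for r in recognise("wrist",n): w=world("wrist",r["at"]); print(n,round(r["conf"],2),w.round(3),pix("wrist",w).round())
y=.2217;c=np.array([.4535,-.2806]);M=np.array([[np.cos(y),-np.sin(y)],[np.sin(y),np.cos(y)]])
print("plate pred",[pix("wrist",[*(c+M@q),.006]).round().tolist() for q in[(-.042,-.05),(-.042,.05),(.042,.05),(.042,-.05)]])
print("top pred",[pix("wrist",[*(c+M@q),.136]).round().tolist() for q in[(-.013,-.021),(-.013,.021),(.013,.021),(.013,-.021)]])
# segmentation of the grey/dark region
g=cv2.cvtColor(im,cv2.COLOR_RGB2GRAY); u,v=pix("wrist",[*c,.05]).astype(int); print(u,v)
for th in(25,35,50,70,85):
    m=(g<th).astype(np.uint8); k,lab,st,ce=cv2.connectedComponentsWithStats(m)
    for j in range(1,k):
        if 300<st[j,4]<40000 and abs(ce[j][0]-u)<80 and abs(ce[j][1]-v)<80:
            r=cv2.minAreaRect(np.argwhere(lab==j)[:,::-1].astype(np.float32)); print(th,st[j].tolist(),cv2.boxPoints(r).round().tolist())
```

```text
16.125 [ 0.46379448 -0.34819727  0.41024972] [-0.64  0.27 -0.09  1.21 -0.    0.71]
scanner 0.74 [ 0.458 -0.272  0.136] [292. 107.]
cradle 0.97 [ 0.448 -0.265  0.006] [278.  92.]
plate pred [[239.0, 159.0], [236.0, 55.0], [324.0, 55.0], [320.0, 159.0]]
top pred [[262.0, 152.0], [261.0, 85.0], [302.0, 85.0], [300.0, 152.0]]
280 112
35 [270, 72, 39, 66, 2062] [[270.0, 72.0], [308.0, 72.0], [308.0, 137.0], [270.0, 137.0]]
35 [246, 86, 13, 31, 371] [[246.0, 86.0], [258.0, 86.0], [258.0, 116.0], [246.0, 116.0]]
50 [266, 68, 44, 71, 2413] [[266.0, 68.0], [309.0, 68.0], [309.0, 138.0], [266.0, 138.0]]
50 [244, 85, 15, 33, 426] [[244.0, 85.0], [258.0, 85.0], [258.0, 117.0], [244.0, 117.0]]
70 [241, 46, 72, 106, 5756] [[241.0, 46.0], [308.0, 44.0], [312.0, 150.0], [245.0, 153.0]]
85 [240, 34, 97, 118, 8390] [[239.0, 36.0], [335.0, 33.0], [339.0, 149.0], [243.0, 153.0]]
```

Run:
```python
from h import *
def seg(im,u0,v0,ths,r):
    g=cv2.cvtColor(im,cv2.COLOR_BGR2GRAY)
    for th in ths:
        k,lab,st,ce=cv2.connectedComponentsWithStats((g<th).astype(np.uint8))
        for j in range(1,k):
            if 60<st[j,4]<5000 and np.hypot(*(ce[j]-[u0,v0]))<r: 
                q=cv2.minAreaRect(np.argwhere(lab==j)[:,::-1].astype(np.float32)); yield th,st[j].tolist(),cv2.boxPoints(q)
s=observe(); print(s["position"]); i0=camera_info("wrist"); im=save("wrist","w8.png"); 
for th,st,b in seg(im[:,:,::-1].copy(),289,105,(35,50),40): 
    W=np.array([atz("wrist",p,.136)[:2] for p in b]); print("w8",th,st,W.mean(0).round(4),b.round().tolist())
print("cam moved?",camera_info("wrist")["xyz"]-i0["xyz"],i0["xyz"])
for th,st,b in seg(cv2.imread("pics/top0.png"),400,215,(25,35,45),25):
    W=np.array([atz("top",p,.136)[:2] for p in b]); print("top",th,st,W.mean(0).round(4),b.round().tolist())
d=np.load("w1cam.npy"); camera_info_=camera_info
import h; h.camera_info=lambda n:dict(camera_info_("wrist"),xyz=d[:3],orientation=d[3:])
for th,st,b in seg(cv2.imread("pics/w1.png"),247,130,(25,35,50),40):
    W=np.array([atz("wrist",p,.136)[:2] for p in b]); print("w1",th,st,W.mean(0).round(4),b.round().tolist())
```

```text
[ 0.46530712 -0.34482445  0.41028682]
w8 35 [267, 77, 39, 67, 2042] [ 0.4556 -0.2743] [[267.0, 77.0], [305.0, 77.0], [305.0, 143.0], [267.0, 143.0]]
w8 35 [244, 89, 13, 32, 367] [ 0.432  -0.2758] [[243.0, 90.0], [255.0, 89.0], [257.0, 120.0], [245.0, 121.0]]
w8 50 [264, 72, 43, 72, 2368] [ 0.4546 -0.273 ] [[264.0, 72.0], [306.0, 72.0], [306.0, 143.0], [264.0, 143.0]]
w8 50 [242, 89, 15, 32, 419] [ 0.4314 -0.2758] [[242.0, 89.0], [256.0, 89.0], [256.0, 120.0], [242.0, 120.0]]
cam moved? [1.66175741e-04 4.03492566e-04 4.18324702e-05] [ 0.44730311 -0.26352316  0.37929325]
top 25 [389, 209, 26, 19, 236] [ 0.4466 -0.2611] [[387.0, 216.0], [412.0, 208.0], [416.0, 220.0], [391.0, 228.0]]
top 35 [389, 209, 26, 19, 284] [ 0.4474 -0.2609] [[387.0, 215.0], [412.0, 207.0], [416.0, 220.0], [391.0, 229.0]]
top 45 [388, 209, 27, 19, 310] [ 0.4471 -0.2609] [[387.0, 214.0], [413.0, 207.0], [417.0, 221.0], [391.0, 229.0]]
w1 25 [222, 106, 53, 49, 617] [ 0.4563 -0.2799] [[221.0, 110.0], [273.0, 105.0], [277.0, 151.0], [226.0, 156.0]]
w1 35 [216, 105, 60, 50, 1942] [ 0.4561 -0.2775] [[215.0, 108.0], [274.0, 104.0], [277.0, 152.0], [218.0, 156.0]]
w1 50 [216, 105, 63, 51, 2247] [ 0.4561 -0.2783] [[215.0, 108.0], [276.0, 104.0], [279.0, 153.0], [218.0, 157.0]]
```

Run:
```python
from h import *
print(to(.4558,-.275,.26-.1734,.2217+np.pi/2))
```

```text
(array([0.02, 0.03, 0.05]), array([ 6.98,  0.58, 15.03]))
```

Emit:
servo_tool(
  increments=[
    [[0, 0, 0, 3.5, 0.3, 0, 1], [0, 0, 0, 3.5, 0.3, 0, 1], [0, 0, 0, 0, 0, 2, 1], [0, 0, 0, 0, 0, 0, 1], [0, 0, 0, 0, 0, 0, 1], [0, 0, 0, 0, 0, 0, 1]],
  ],
)

```text
clock: 17.08
position: [0.4561, -0.2758, 0.391]
tool_rot: [0.625, 0.781, -0.0, 0.001]
ft_force: [0.6, -0.4, 0.8]
grip_width: 0.0853
gripper_force: 0.0
```

Run:
```python
from h import *
print(observe()["position"],to(.4558,-.275,.26-.1734,.2217+np.pi/2))
im=save("wrist","w9.png")
for r in recognise("wrist","scanner"): w=world("wrist",r["at"]); print(round(r["conf"],2),w.round(3),pix("wrist",w).round())
g=cv2.cvtColor(im,cv2.COLOR_RGB2GRAY); c=pix("wrist",[.4558,-.275,.136]); print(c)
```

```text
[ 0.45608174 -0.27579188  0.3909771 ] (array([ 0.06,  0.1 , -0.01]), array([ 8.00e-02, -1.00e-02,  1.31e+01]))
0.64 [ 0.453 -0.267  0.133] [275. 209.]
[277.06759519 221.70736122]
```

Emit:
servo_tool(
  increments=[
    [[0, 0, 0, 0.2, 0, 4.5, 1], [0, 0, 0, 0, 0, 4.5, 1], [0, 0, 0, 0, 0, 4.0, 1], [0, 0, 0, 0, 0, 0, 1], [0, 0, 0, 0, 0, 0, 0], [0, 0, 0, 0, 0, 0, 0], [0, 0, 0, 0, 0, 0, 0], [0, 0, 0, 0, 0, 0, 0]],
  ],
)

```text
clock: 18.18
position: [0.4557, -0.2742, 0.2617]
tool_rot: [0.625, 0.781, -0.0, 0.002]
ft_force: [-1.4, 0.4, 7.0]
grip_width: 0.0256
gripper_force: 59.4
```

Emit:
servo_tool(
  increments=[
    [[0, 0, 0, 0, 0, -1.5, 0], [0, 0, 0, 0, 0, -2, 0], [0, 0, 0, 0, 0, -2.5, 0], [0, 0, 0, 0, 0, -3, 0], [0, 0, 0, 0, 0, -3, 0], [0, 0, 0, 0, 0, -3, 0], [0, 0, 0, 0, 0, -3, 0], [0, 0, 0, 0, 0, 0, 0]],
  ],
)

```text
clock: 19.18
position: [0.4558, -0.2739, 0.4433]
tool_rot: [0.625, 0.781, 0.0, 0.003]
ft_force: [0.5, -0.5, -2.1]
grip_width: 0.0252
gripper_force: 59.2
```

Run:
```python
from h import *
s=observe(); print(s["clock"],s["position"],s["ft_force"],s["ft_torque"],s["grip_width"],s["joints"].round(2))
for n in("top","side"):
    save(n,f"l_{n}.png")
    for r in recognise(n,"scanner"): w=world(n,r["at"]); print(n,round(r["conf"],2),w.round(3),pix(n,w).round())
# way point: TCP 11cm before label along carton -y, for a wrist look
print(loc(.033,-.075,.44-.1734,Y+np.pi/2), loc(.033,.035,.44-.1734,Y+np.pi/2))
```

```text
19.175 [ 0.45576351 -0.273917    0.44330216] [ 0.45308803 -0.45337707 -2.09865357] [ 0.00320733 -0.01043275  0.04983121] 0.025192186429371585 [-0.54  0.17 -0.15  1.25 -0.    0.81]
top 0.82 [ 0.454 -0.253  0.263] [411. 206.]
top 0.19 [ 0.427 -0.121  0.14 ] [346. 226.]
side 0.69 [ 0.45  -0.255  0.257] [340. 102.]
(array([-0.07, -0.02,  3.76]), array([26.67, 19.95, -0.09])) (array([-0.07, -0.02,  3.76]), array([37.67, 19.95, -0.09]))
```

Emit:
servo_tool(
  increments=[
    [[0, 0, 3.8, 0, 0, 0, 0], [0, 0, 0, 3.8, 2.85, 0, 0], [0, 0, 0, 3.8, 2.85, 0, 0], [0, 0, 0, 3.8, 2.85, 0, 0], [0, 0, 0, 3.8, 2.85, 0, 0], [0, 0, 0, 3.8, 2.85, 0, 0], [0, 0, 0, 3.8, 2.85, 0, 0], [0, 0, 0, 3.8, 2.85, 0, 0]],
  ],
)

```text
clock: 20.38
position: [0.6115, 0.0215, 0.4385]
tool_rot: [0.65, 0.76, -0.001, -0.0]
ft_force: [1.0, -0.7, -2.2]
grip_width: 0.0253
gripper_force: 59.3
```

Emit:
servo_tool(
  increments=[
    [[0, 0, 0, 0, 0, 0, 0], [0, 0, 0, 0, 0, 0, 0], [0, 0, 0, 0, 0, 0, 0], [0, 0, 0, 0, 0, 0, 0]],
  ],
)

```text
clock: 20.88
position: [0.6108, 0.019, 0.4402]
tool_rot: [0.651, 0.759, -0.0, 0.001]
ft_force: [-0.5, 0.3, -1.9]
grip_width: 0.0252
gripper_force: 59.5
```

```bash
cat > lab.py <<'E'
from h import *
import sys
s=observe(); print(s["clock"],s["position"],s["grip_width"])
save("wrist",sys.argv[1]); im=cv2.imread("pics/"+sys.argv[1])
print("pred",pix("wrist",[.595,.130,.11]))
for r in recognise("wrist","label"): w=world("wrist",r["at"]); print(round(r["conf"],2),w.round(4),pix("wrist",w).round())
h=cv2.cvtColor(im,cv2.COLOR_BGR2HSV); c=pix("wrist",[.595,.130,.11])
for sat in(50,70,90):
    m=cv2.morphologyEx(cv2.inRange(h,(0,0,0),(180,sat,255)),cv2.MORPH_CLOSE,np.ones((3,3)))
    k,lab,st,ce=cv2.connectedComponentsWithStats(m)
    for j in range(1,k):
        if st[j,4]>1500 and np.hypot(*(ce[j]-c))<90:
            q=cv2.minAreaRect(np.argwhere(lab==j)[:,::-1].astype(np.float32)); b=cv2.boxPoints(q)
            W=np.array([atz("wrist",p,.11)[:2] for p in b]); print(sat,st[j].tolist(),b.round().tolist(),W.round(4).tolist(),W.mean(0).round(4))
E
python3 lab.py w10.png
```

```text
20.875 [0.61084847 0.01900984 0.44019291] 0.025155097136848863
pred [278.89464922  50.15208341]
0.76 [0.3953 0.1273 0.111 ] [9. 8.]
0.62 [0.6027 0.0994 0.109 ] [282.  94.]
0.39 [ 0.4431 -0.1101  0.1397] [ 64. 315.]
50 [252, 0, 57, 100, 5449] [[252.0, 0.0], [308.0, 0.0], [308.0, 99.0], [252.0, 99.0]] [[0.5705, 0.1602], [0.6109, 0.1665], [0.6233, 0.0987], [0.5795, 0.0919]] [0.5961 0.1294]
70 [252, 0, 57, 101, 5511] [[252.0, 0.0], [308.0, 0.0], [308.0, 100.0], [252.0, 100.0]] [[0.5705, 0.1602], [0.6109, 0.1665], [0.6234, 0.098], [0.5796, 0.0912]] [0.5961 0.129 ]
90 [252, 0, 57, 101, 5581] [[252.0, 0.0], [308.0, 0.0], [308.0, 100.0], [252.0, 100.0]] [[0.5705, 0.1602], [0.6109, 0.1665], [0.6234, 0.098], [0.5796, 0.0912]] [0.5961 0.129 ]
```

Run:
```python
from h import *
print(to(.596,.131,.3857-.1734,Y-.001+np.pi/2))
```

```text
(array([ 0.03,  0.07, -0.05]), array([11.27,  0.24,  5.46]))
```

Emit:
servo_tool(
  increments=[
    [[0, 0, 0, 3, 0.1, 0, 0], [0, 0, 0, 4, 0.1, 0, 0], [0, 0, 0, 3, 0, 0, 0], [0, 0, 0, 1.3, 0, 1.5, 0], [0, 0, 0, 0, 0, 1.5, 0], [0, 0, 0, 0, 0, 1.5, 0], [0, 0, 0, 0, 0, 0.5, 0], [0, 0, 0, 0, 0, 0, 0]],
  ],
)

```text
clock: 21.98
position: [0.5957, 0.1312, 0.3894]
tool_rot: [0.651, 0.759, -0.001, 0.0]
ft_force: [-0.1, 0.5, -1.6]
grip_width: 0.0255
gripper_force: 59.6
```

Run:
```python
from h import *
print(to(.596,.131,.3857-.1734,Y-.001+np.pi/2))
for n in("top","side","wrist"):
    im=save(n,f"e_{n}.png")
    for k in("scanner","jar_a","carton"):
        for r in recognise(n,k): w=world(n,r["at"]); print(n,k,round(r["conf"],2),w.round(3),pix(n,w).round())
im=cv2.imread("pics/e_side.png"); 
for z in(.13,.17,.25): print("pred",z,pix("side",[.596,.131,z]).round())
g=cv2.cvtColor(im,cv2.COLOR_BGR2GRAY); u,v=pix("side",[.596,.131,.13]).round().astype(int)
print(g[v-24:v+16:2,u-20:u+22:2])
```

```text
(array([-0.04,  0.07, -0.05]), array([-0.02,  0.02,  0.37]))
top scanner 0.69 [ 0.429 -0.115  0.141] [344. 225.]
top jar_a 0.63 [ 0.494 -0.111  0.045] [338. 207.]
top jar_a 0.63 [ 0.625 -0.129  0.067] [344. 157.]
top jar_a 0.58 [0.619 0.015 0.111] [291. 155.]
top carton 0.9 [0.322 0.251 0.108] [199. 270.]
top carton 0.86 [ 0.254 -0.316  0.111] [425. 296.]
top carton 0.69 [0.601 0.011 0.109] [292. 162.]
side scanner 0.94 [0.591 0.15  0.194] [211. 187.]
side jar_a 0.93 [ 0.624 -0.115  0.058] [262. 160.]
side jar_a 0.85 [ 0.51  -0.099  0.036] [291. 183.]
side jar_a 0.62 [ 0.411 -0.096  0.039] [319. 196.]
side jar_a 0.23 [0.543 0.088 0.111] [243. 201.]
side carton 0.86 [ 0.264 -0.225  0.063] [386. 183.]
side carton 0.85 [0.327 0.239 0.113] [278. 277.]
side carton 0.82 [0.547 0.125 0.109] [234. 209.]
side carton 0.56 [0.596 0.099 0.109] [225. 196.]
wrist scanner 0.66 [0.595 0.149 0.262] [281. 313.]
wrist jar_a 0.81 [ 0.422 -0.085  0.037] [ 88. 353.]
wrist carton 0.68 [0.411 0.187 0.072] [46. 90.]
wrist carton 0.56 [0.548 0.141 0.104] [214. 188.]
pred 0.13 [217. 198.]
pred 0.17 [215. 188.]
[... 1103 characters left out ...]
0 150 148 149  39  34  30  32  25  25  58  56  57  99 112 116
  122  83 114]
 [148 148 141 142 143 131  50  34  32  32  30  32  54  64  94 108 124 118
   97 113 113]
 [136 137 137 137 136 103  97 137  68  32  32  84  66  51 107 135 120 104
  116 119 117]
 [135 139 137 134 118  87 133 136  92  58  63  91 112 138 144 121 122  95
  117 119 114]
 [135 139 138 129  91 116 141  87  95  76  80  85 111 150 123 118  95 114
  115 116 113]
 [137 137 139  90 109 141 133  85  68 112  62 107 151 130 117 102 115 118
  112 113 117]
 [137 140 110  98 129 147 145  84  99 108  88 145 142 118 118 102 116 114
  116 117 117]
 [137 124  92 107 115 119 126 143 150 141 140 154 121 117  97 116 113 110
  113 116 118]]
```

Run:
```python
from h import *
s=observe(); p=s["position"]; y=Y; M=np.array([[np.cos(y),-np.sin(y)],[np.sin(y),np.cos(y)]])
for q in[(-.014,-.024),(-.014,.024),(.014,.024),(.014,-.024)]: print(q,[ (pix("side",[*(p[:2]+M@q),z])-[217,198]).round(1).tolist() for z in(p[2]-.2557,p[2]-.2557+.04)])
g=cv2.cvtColor(cv2.imread("pics/e_side.png"),cv2.COLOR_BGR2GRAY)
print((g[188:208,200:230]<48).astype(int).tolist().__str__().replace(", ","").replace("][","\n"))
```

```text
(-0.014, -0.024) [[8.8, -5.3], [7.3, -15.6]]
(-0.014, 0.024) [[-0.0, 7.0], [-1.8, -3.2]]
(0.014, 0.024) [[-9.3, 3.8], [-11.2, -6.5]]
(0.014, -0.024) [[-0.3, -8.4], [-2.0, -18.7]]
[[000000001111111111111111100000
000000001111111111111111100000
000000001111111111111111100000
000000001111111111111111100000
000000001111111111111111100000
000000001111111111111111100000
000000000111111111111111000000
000000000111111111111110000000
000000000111111111111100000000
000000000111111111111100000000
000000000111111111111000100000
000000000011111111111000000000
000000000011111111110000000000
000000000000111111010100000000
000000000000001111000000000000
000000000000000000000000000000
000000000000000010000000000000
000000000000000000000000000000
000000000000000000000000000000
000000000000000000000000000000]]
```

Emit:
servo_tool(
  increments=[
    [[0, 0, 0, 0, 0, 0.2, 0], [0, 0, 0, 0, 0, 0.2, 0], [0, 0, 0, 0, 0, 0, 0], [0, 0, 0, 0, 0, 0, 0], [0, 0, 0, 0, 0, 0, 0], [0, 0, 0, 0, 0, 0, 0], [0, 0, 0, 0, 0, 0, 0], [0, 0, 0, 0, 0, 0, 0]],
  ],
)

```text
clock: 23.58
position: [0.5957, 0.1319, 0.386]
tool_rot: [0.65, 0.76, -0.0, 0.001]
ft_force: [-0.3, 0.2, -1.6]
grip_width: 0.0257
gripper_force: 59.6
```

Run:
```python
from h import *
s=observe(); print(s["clock"],s["position"],np.abs(s["joint_velocities"]).max(),to(.596,.131,.3857-.1734,Y-.001+np.pi/2))
if np.abs(s["joint_velocities"]).max()<.02: print(sign_off())
```

```text
23.575 [0.59574455 0.13193662 0.3860168 ] 0.0023215582674581455 (array([0.02, 0.06, 0.02]), array([-0.1 ,  0.01,  0.03]))
the job is handed in; nothing more can be done
None
```

I handed the job in at 23.6 s: the carton is closed, end flaps first then long flaps. The scanner went over the jars, which did not move, and is held still, nose down, about 2 cm above the label by my measurements and lined up with it; sign-off returned no verdict.

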